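# Index the check-weight turntable by one hole

### The job

Bring the larger of the two calibration weights to the fixed pointer of the indexing turntable: with the fingertips press the indexing plunger down, turn the table one hole the right way round (never past that hole), and let the plunger spring back up so that it locks in that hole. Nothing is lifted or carried; the weights ride along standing in their pockets and must not be touched by the robot, and the other things on the bench stay where they are.

Things in the scene. Friction and masses are not known exactly. Their poses are not given: they have to be found in the camera images.
- turntable (a joint): angle of the turntable, rad; starts near 0, grows counter-clockwise seen from above. Index holes at -1.571, -0.785, 0, 0.785, 1.571 (45 degrees apart). With the plunger up in a hole the table is locked with about 0.03 rad of play either way; freed, it turns against about 1 N at the plunger and stays where it is left.
- plunger (a joint): how far the indexing plunger is pressed down, m: 0 up (locked), 0.010 fully down. Spring 4 N at the start, 8 N fully down. Its collar leaves the hole at 0.006; let go between holes it stays about 0.006 down, held under the ring, and pops up when the table brings it to within about 2 mm of a hole.
- plunger_cap (a point): centre of the top face of the plunger's flat black round cap (32 mm across, 10 mm high), 77 mm above the bench when up, 67 mm fully down. The upright plunger is carried by the table 102 mm from its axis, at the start opposite the pointer, and travels with the table along the ring's curved slot. A fingertip pressing it down drags cap and table along by friction.
- table_axis (a point): vertical axis of the round steel turntable, at the height of its top face (50 mm above the bench; 158 mm across; eight rimmed pockets on a circle of 58 mm radius, 45 degrees apart). Round it lies the fixed aluminium index ring, top 54 mm above the bench, on a fixed round grey housing 250 mm across.
- pointer_station (a point): point 58 mm from the axis at the table's top face (50 mm), in front of the tip of the small fixed dark pointer on the ring (its block rises to 64 mm). Fixed, does not turn with the table: a pocket whose centre stops here is at the pointer.
- weight_200: the larger knobbed metal calibration weight, 30 mm across, 44 mm high, origin at the centre of its underside; loose, standing in a rimmed pocket (36 mm wide, rim 3 mm high) of the turntable one pocket to either side of the pointer (45 degrees)
- weight_100: the smaller knobbed metal calibration weight, 24 mm across, 35 mm high, origin at the centre of its underside; loose, in the pocket on the other side of the pointer
- weight_case: open black two-compartment case, 51x92x25 mm, bystander; origin at the centre of its underside
- calculator: pocket calculator 125x70x15 mm, bystander; origin at the centre of its underside
- petri_1: closed clear dish, 90 mm across, 15 mm high, bystander; origin at the centre of its underside
- beaker: clear beaker, 54 mm across, 68 mm high, bystander; origin at the centre of its underside
There are look-alikes about, which are no part of the job. What is shaped like the weight_200 but blue or purple is not meant.

How it is judged (in metres and radians):
On the way, in this order (a step that is already met when the one before it is completed fails the run):
1. the plunger is pressed down, out of its starting hole (value of joint plunger above 0.007 m and value of joint turntable between -0.2 and 0.2 rad), for 0.05 s.
2. the table, freed by the pressed plunger, is turned part of the way to the next hole (value of joint plunger above 0.004 m and (value of joint turntable above 0.3 rad or value of joint turntable below -0.3 rad)), for 0.05 s.
3. the plunger is up again in the hole that puts the larger weight at the pointer ((value of joint turntable between 0.74 and 0.83 rad or value of joint turntable between -0.83 and -0.74 rad) and value of joint plunger below 0.0025 m and horizontal distance between weight_200 and pointer_station below 0.009 m), for 0.2 s.
At the end, for the whole second after the job is handed in: The table is locked one hole from the start (within 0.045 rad of 45 degrees) with the plunger up (less than 2.5 mm down), the larger weight stands within 9 mm of the pointer station, both weights stand upright in their pockets at rest, and no bystander has moved 20 mm (all of step 3 and height (world z) of weight_200 between 0.045 and 0.056 m and angle between each of weight_200, weight_100's own z axis and vertical below 0.1 rad and linear speed of each of weight_200, weight_100 below 0.02 m/s and height (world z) of weight_100 between 0.045 and 0.056 m and angular speed of weight_200 below 0.2 rad/s and velocity of joint turntable between -0.05 and 0.05 rad/s and distance of each of weight_case, calculator, petri_1, beaker from where it was at the start of the episode below 0.02 m); the robot touches nothing.
It fails at once if the robot touches a calibration weight (contact force between any of the fingers, the arm and weight_200 above 0.5 N or contact force between any of the fingers, the arm and weight_100 above 0.5 N).
It fails at once if a weight is lifted or tipped (height (world z) of any of weight_200, weight_100 above 0.065 m or angle between any of weight_200, weight_100's own z axis and vertical above 0.35 rad).
It fails at once if the table is turned past the next hole (value of joint turntable above 1 rad or value of joint turntable below -1 rad).
It fails at once if a bystander is pushed away (distance of any of weight_case, calculator, petri_1, beaker from where it was at the start of the episode above 0.02 m).
It also fails if it takes over 35 s, if anything falls off the work surface, if the arm or the gripper's body presses on something with over 40 N, if the wrist force passes 120 N, or if a joint passes its speed limit or range.

### The arm

A 6-joint arm with a two-finger parallel gripper is mounted at the origin on the work surface; the furniture and walls round the work are solid. World frame = base frame: x ahead of the robot, y to its left, z up, the work surface at z = 0. Lengths are in mm, angles in rad, forces in N, time in s.
With the tool pointing down it reaches from about 250 to 725 mm from the base axis. Payload 4 kg.
Tool frame: the origin (TCP) lies at the very end of the fingers, on their centre line; the grasp point (between the pads) lies grip_depth behind it (grip_depth is the distance from the TCP to the grasp point, in mm); z points along the fingers, y is the line along which they close (so a half turn about z gives the same grasp; the last joint's range is limited). The gripper opens to 85 mm and grips with 20 to 120 N. Pads are 22 mm wide; open, the fingers measure 114 mm over their backs; the gripper's body (76 mm by 85 mm) begins 54 mm behind the grasp point. The pads swing forward as they close: fully open they stand 13 mm farther back than shut.
Start: joints at [-1.258, 0.241, 0.005, 1.335, 0, 1.571], TCP at [153.86, -475.738, 231.306] pointing down, gripper open.
Joint ranges: [-2.72, 2.72], [-1.05, 1.87], [-1.09, 1.28], [-1.99, 2.15], [-1.42, 1.44], [-3.14, 3.14]. Speed limits (rad/s): [2.79, 2.79, 3.14, 3.14, 3.14, 3.14].

### API

Orientations are given as a unit quaternion [w, x, y, z].
In Python, from plant import * gives the robot as it stands. The module is installed in compiled form; this text tells all that it offers.
- The arm moves only by the tool move_arm, never from a script. Its argument "moves" is a list of rows, each an object with "xyz": the shift along the tool's x, y, z in m, a list of three; "rotation": the turn, a rotation vector about the tool's x, y, z in degrees, a list of three; "gripper": the finger opening in m, from 0 to 0.0854. A call has 1 to 20 rows; each row is the pose to reach, as a shift and turn from the pose commanded when the call began, along the tool's axes at that moment; what a row does not reach only later rows make up. A row lasts 1/10 s, in which the tool goes at most 50 mm and 8.59 degrees, less where a joint would pass 70% of its speed; a pose out of reach is approached as far as the arm can. A call with a gripper value outside its range is refused whole. The fingers move at their own pace and stop on an object; "force" is the grip in N (left out, the last holds). Time passes only in rows, so rows that repeat a pose let the fingers close. It gives the time, the measured TCP pose, the force, the opening and the grip force at its end, in the units of the state.
- read_state(): the state, without advancing time (a new reading comes with each control period).
- snapshot(name): name is "side" or "top" or "wrist"; returns the picture (480x640x3 uint8, red, green, blue); there is no depth.
- camera_model(name): a dict with "camera_matrix" (3x3 intrinsics, pixels), "D" ([k1, k2, p1, p2, k3] as OpenCV has them; the pictures are not rectified), "pose" (4x4, takes a point from camera to world coordinates). Camera axes: x right, y down, z forward; pixel columns grow to the right and rows downward; lengths in mm; the calibration is good to about 2 mm. A picture is of the moment at which its call begins: read the wrist's pose just before it. camera_model takes no time and is no camera call; for the wrist camera it gives the pose at the moment of the call.
- sign_off(): hands the job in; it is judged then, once.
The state is a dict: "t": time; "q": joint angles; "qd": joint speeds; "joint_torque": joint torques, N m; "tcp_pos": TCP position; "orientation": TCP orientation; "wrist_force": force on the tool from outside, world axes, zero at the start; "ft_torque": the same for the moment, N m; "grip_width": finger opening in mm; "grip_force": force on a finger pad.
Only numpy, scipy, OpenCV 4.12 (cv2) and the standard library are available. Lean on these libraries where they do the work, as an engineer would, in place of code of your own. Each camera call takes 0.05 s, during which the arm holds its last target. There are 200 camera calls.

## Working session

There is one attempt and no reset: what is moved stays moved. The work goes in short steps, Python scripts to look and compute and a tool call to move; the robot and the scene stay as the last step left them, time stands still between calls to the robot, and variables do not carry over. Pictures are saved under pics/ and viewed, at most 10 in all, crops included, and the job is handed in when it is done.

Besides the shell and the picture viewer there is one more tool, called after "Call:" by a JSON object that holds its "fn" and its "kwargs". move_arm: Moves the arm, as the interface text tells. Its arguments: {"type":"object","properties":{"moves":{"type":"array","items":{"type":"object","properties":{"xyz":{"type":"array","items":{"type":"number"}},"rotation":{"type":"array","items":{"type":"number"}},"gripper":{"type":"number"}}}},"force":{"type":"number"}},"required":["moves"]}

```bash
mkdir -p pics
cat > h.py <<'E'
from plant import *
import numpy as np, cv2
def px2w(name,pts,z,cm=None):
    c=cm or camera_model(name); K=np.array(c["camera_matrix"],float);D=np.array(c["D"],float);T=np.array(c["pose"],float)
    u=cv2.undistortPoints(np.array(pts,float).reshape(-1,1,2),K,D).reshape(-1,2)
    out=[]
    for (a,b),zz in zip(u,np.broadcast_to(z,len(u))):
        d=T[:3,:3]@[a,b,1]; s=(zz-T[2,3])/d[2]; out.append(T[:3,3]+s*d)
    return np.round(np.array(out),1)
def w2px(name,P):
    c=camera_model(name);T=np.linalg.inv(np.array(c["pose"],float))
    r=cv2.Rodrigues(T[:3,:3])[0]
    return cv2.projectPoints(np.array(P,float).reshape(-1,1,3),r,T[:3,3],np.array(c["camera_matrix"],float),np.array(c["D"],float))[0].reshape(-1,2)
E
python3 - <<'E'
from h import *
for n in("top","side"):
    cv2.imwrite(f"pics/{n}0.png",snapshot(n)[:,:,::-1]); print(camera_model(n)["pose"])
s=read_state();print(s["t"],s["tcp_pos"],s["orientation"],s["grip_width"])
E
```

```text
[[-2.64102934e-02 -9.84200735e-01  1.75075439e-01  3.23042663e+02]
 [-9.99136373e-01  3.16087178e-02  2.69703078e-02 -5.17535083e+01]
 [-3.20781069e-02 -1.74211945e-01 -9.84185548e-01  1.03977909e+03]
 [ 0.00000000e+00  0.00000000e+00  0.00000000e+00  1.00000000e+00]]
[[ 9.89377032e-01 -4.03635647e-02  1.39656259e-01  3.54782454e+02]
 [-1.43098550e-01 -4.39654798e-01  8.86694121e-01 -9.17664809e+02]
 [ 2.56104087e-02 -8.97259406e-01 -4.40760327e-01  5.03450081e+02]
 [ 0.00000000e+00  0.00000000e+00  0.00000000e+00  1.00000000e+00]]
0.1 [ 153.69532797 -475.21223068  230.49789329] [-9.26442809e-04  9.87791835e-01  1.55776794e-01 -1.54845332e-04] 85.26146393506372
```

View pics/top0.png

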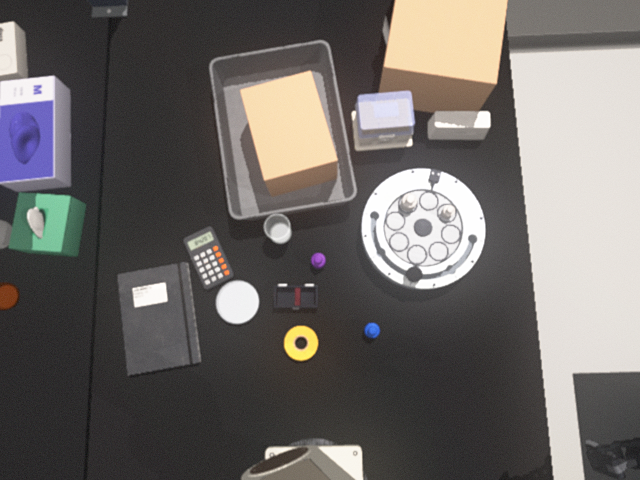

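View pics/side0.png

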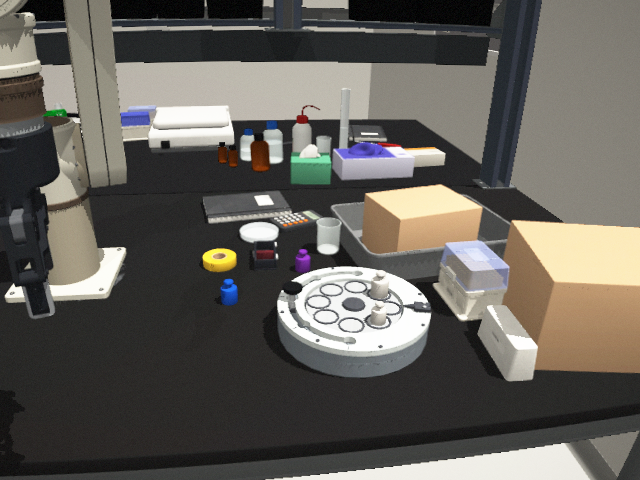

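The top view shows the turntable centred near (423,228), the pointer near (435,178), the cap near (413,273) and weights near (409,204) and (447,213). I'll enlarge this area.

Run:
```python
from h import *
a=cv2.imread("pics/top0.png")[160:300,350:500];cv2.imwrite("pics/c1.png",cv2.resize(a,None,fx=4,fy=4,interpolation=cv2.INTER_CUBIC))
print(px2w("top",[(423,228),(435,178),(413,273),(409,204),(447,213)],[50,60,77,60,60]))
```

```text
[[ 525.4 -238.7   50. ]
 [ 628.2 -268.2   60. ]
 [ 430.2 -208.4   77. ]
 [ 574.6 -211.5   60. ]
 [ 553.  -287.5   60. ]]
```

View pics/c1.png

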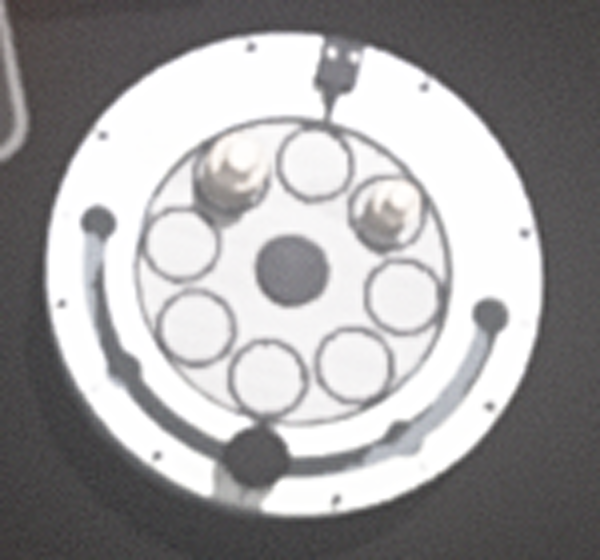

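```bash
cat >> h.py <<'E'
from scipy.spatial.transform import Rotation as Rn
def tool(P):
    s=read_state();w,x,y,z=s["orientation"];R=Rn.from_quat([x,y,z,w])
    return np.round(R.inv().apply(np.array(P,float)-s["tcp_pos"]),1)
E
python3 - <<'E'
from h import *
cr=np.array([(316,163),(182,244),(197,328),(268,378),(355,366),(403,296),(292,271),(258,456),(122,370),(402,434),(329,122)],float)/4+[350,160]
W=px2w("top",cr,[52]*6+[50,77,54,54,60]);
from scipy.optimize import least_squares
f=least_squares(lambda p:np.hypot(*(W[:6,:2]-p).T)-58,[525,-238]);print(f.x,f.fun);c=f.x
for n,p in zip(["hub","cap","holeL","holeR","ptr"],W[6:]):print(n,p,np.hypot(*(p[:2]-c)),np.degrees(np.arctan2(*(p[:2]-c)[::-1])))
print(tool([*W[7][:2],150]),read_state()["q"])
E
```

```text
[ 526.19752384 -238.63083619] [ 0.18027039 -0.27629424 -0.01301481 -0.09637717  0.40582785 -0.57210418]
hub [ 525.9 -238.8   50. ] 0.34225258648315854 -150.37864002922765
cap [ 428.1 -211.2   77. ] 101.86056625850455 164.3775081400034
holeL [ 476.6 -148.9   54. ] 102.52578863277003 118.93103833699215
holeR [ 439.6 -287.7   54. ] 99.53348166871743 -150.462603199586
ptr [ 601.6 -260.8   60. ] 78.59392619291854 -16.383920716026605
[ 342.3 -166.6   80.8] [-1.25797947e+00  2.41364753e-01  3.88374787e-03  1.33519383e+00
 -1.72937631e-05  1.57078547e+00]
```

Call:
{"fn": "move_arm", "kwargs": {"moves": [{"xyz":[0.043,-0.021,0],"gripper":0},{"xyz":[0.086,-0.042,0],"gripper":0},{"xyz":[0.129,-0.063,0.01],"gripper":0},{"xyz":[0.172,-0.084,0.02],"gripper":0},{"xyz":[0.215,-0.105,0.03],"gripper":0},{"xyz":[0.257,-0.125,0.05],"gripper":0},{"xyz":[0.3,-0.146,0.07],"gripper":0},{"xyz":[0.342,-0.167,0.09],"gripper":0},{"xyz":[0.342,-0.167,0.11],"gripper":0},{"xyz":[0.342,-0.167,0.11],"gripper":0},{"xyz":[0.342,-0.167,0.11],"gripper":0},{"xyz":[0.342,-0.167,0.11],"gripper":0}]}}

```text
invalid input at $.moves[0]: expected keys xyz, rotation, gripper
```

Run:
```python
from h import *
s=read_state();print(s["t"],s["tcp_pos"],s["orientation"],s["grip_width"],s["wrist_force"])
a=snapshot("wrist")[:,:,::-1];cap=w2px("wrist",[[428.1,-211.2,77],s["tcp_pos"]]);print(cap)
cv2.imwrite("pics/w1.png",a)
print(tool([428.1,-211.2,77]))
```

```text
0.1 [ 153.69532797 -475.21223068  230.49789329] [-9.26442809e-04  9.87791835e-01  1.55776794e-01 -1.54845332e-04] 85.26146393506372 [-0.86854746  0.16227918  0.19876135]
[[  37.53189388 -354.99824486]
 [ 325.29107219  310.75550384]]
[ 342.3 -166.6  153.9]
```

View pics/w1.png

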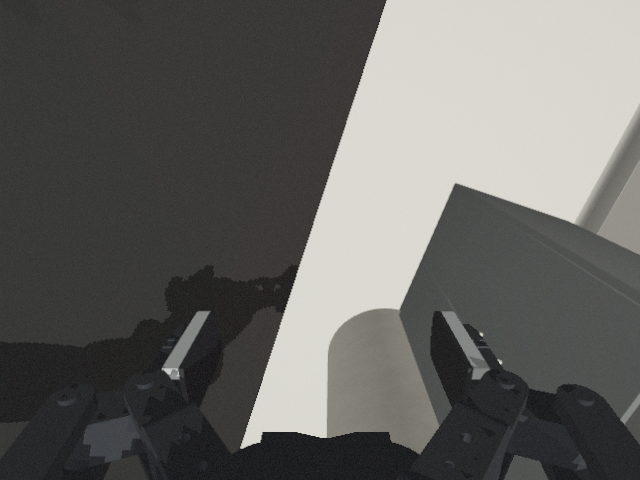

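The move was refused because each row needs the rotation key. The wrist picture only shows the bench edge and the open fingers. I'll resend the move.

Call:
{"fn": "move_arm", "kwargs": {"moves": [{"xyz":[0.043,-0.021,0],"rotation":[0,0,0],"gripper":0},{"xyz":[0.086,-0.042,0],"rotation":[0,0,0],"gripper":0},{"xyz":[0.129,-0.063,0.01],"rotation":[0,0,0],"gripper":0},{"xyz":[0.172,-0.084,0.02],"rotation":[0,0,0],"gripper":0},{"xyz":[0.215,-0.105,0.03],"rotation":[0,0,0],"gripper":0},{"xyz":[0.257,-0.125,0.05],"rotation":[0,0,0],"gripper":0},{"xyz":[0.3,-0.146,0.07],"rotation":[0,0,0],"gripper":0},{"xyz":[0.342,-0.167,0.09],"rotation":[0,0,0],"gripper":0},{"xyz":[0.342,-0.167,0.11],"rotation":[0,0,0],"gripper":0},{"xyz":[0.342,-0.167,0.11],"rotation":[0,0,0],"gripper":0},{"xyz":[0.342,-0.167,0.11],"rotation":[0,0,0],"gripper":0},{"xyz":[0.342,-0.167,0.11],"rotation":[0,0,0],"gripper":0}]}}

```text
t: 1.35
tcp_pos: [427.9, -212.6, 122.4]
orientation: [0.0, 0.988, 0.155, 0.001]
wrist_force: [-0.2, 0.2, 0.7]
grip_width: -0.0
grip_force: 0.0
```

Run:
```python
from h import *
s=read_state();print(s["t"],s["tcp_pos"],s["orientation"],s["grip_width"],s["wrist_force"],s["q"])
a=snapshot("wrist")[:,:,::-1];cap=w2px("wrist",[[428.1,-211.2,77],s["tcp_pos"]]);print(cap)
cv2.imwrite("pics/w2.png",a)
print(tool([428.1,-211.2,77]))
```

```text
1.35 [ 427.91080307 -212.63053584  122.3512056 ] [4.94064179e-04 9.87921088e-01 1.54956123e-01 5.29517623e-04] -0.005656562385215635 [-0.18343384  0.24077133  0.74400997] [-4.61044597e-01  2.75042560e-01 -2.46912664e-01  1.04740568e+00
 -1.93721404e-04  2.36938176e+00]
[[322.59933357 267.57699083]
 [324.93628197 310.76555517]]
[ 0.5 -1.6 45.5]
```

View pics/w2.png

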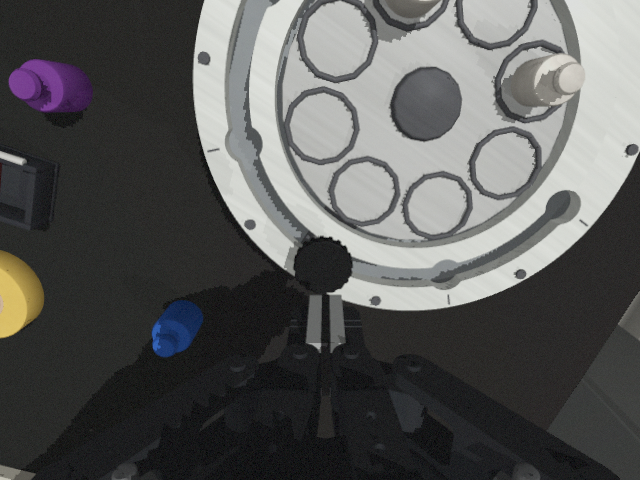

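The wrist picture shows the cap centred at (323,265), 2–3 px from the prediction, so the position holds. The tool is over the cap and I'll press it.

Call:
{"fn": "move_arm", "kwargs": {"moves": [{"xyz":[0.0005,-0.0015,0.02],"rotation":[0,0,0],"gripper":0},{"xyz":[0.0005,-0.0015,0.038],"rotation":[0,0,0],"gripper":0},{"xyz":[0.0005,-0.0015,0.044],"rotation":[0,0,0],"gripper":0},{"xyz":[0.0005,-0.0015,0.049],"rotation":[0,0,0],"gripper":0},{"xyz":[0.0005,-0.0015,0.053],"rotation":[0,0,0],"gripper":0},{"xyz":[0.0005,-0.0015,0.053],"rotation":[0,0,0],"gripper":0},{"xyz":[0.0005,-0.0015,0.053],"rotation":[0,0,0],"gripper":0}]}}

```text
t: 2.1
tcp_pos: [427.1, -210.6, 69.4]
orientation: [0.0, 0.988, 0.155, -0.001]
wrist_force: [-4.8, 0.4, 6.0]
grip_width: 0.3
grip_force: 3.3
```

Run:
```python
from h import *
s=read_state();print(s["tcp_pos"],s["wrist_force"])
c=np.array([526.2,-238.6]);v=s["tcp_pos"][:2]-c
for R in (np.hypot(*v),):
  a0=np.arctan2(v[1],v[0]);print(R,np.degrees(a0))
  for d in (5,10,15,20,25,30,35,38,40,42,43.5,45):
    a=a0-np.radians(d);p=c+R*np.array([np.cos(a),np.sin(a)]);print(d,tool([*p,s["tcp_pos"][2]]))
```

```text
[ 427.09532602 -210.56585585   69.381342  ] [-4.79531453  0.3940179   6.02249948]
102.99344465711097 164.20516650398199
5 [ 5.3 -7.3 -0. ]
10 [ 11.2 -14.   -0. ]
15 [ 17.7 -20.2  -0. ]
20 [ 24.7 -25.9  -0. ]
25 [ 32.2 -30.9  -0.1]
30 [ 40.  -35.2  -0.1]
35 [ 48.2 -38.8  -0.1]
38 [ 53.3 -40.7  -0.1]
40 [ 56.8 -41.7  -0.1]
42 [ 60.2 -42.7  -0.1]
43.5 [ 62.8 -43.3  -0.1]
45 [ 65.5 -43.9  -0.1]
```

Call:
{"fn": "move_arm", "kwargs": {"moves": [{"xyz":[0,0,0.0018],"rotation":[0,0,0],"gripper":0},{"xyz":[0,0,0.0018],"rotation":[0,0,0],"gripper":0},{"xyz":[0.0026,-0.0037,0.0018],"rotation":[0,0,0],"gripper":0},{"xyz":[0.0053,-0.0073,0.0018],"rotation":[0,0,0],"gripper":0},{"xyz":[0.0082,-0.0107,0.0018],"rotation":[0,0,0],"gripper":0},{"xyz":[0.0112,-0.014,0.0018],"rotation":[0,0,0],"gripper":0},{"xyz":[0.0144,-0.0171,0.0018],"rotation":[0,0,0],"gripper":0},{"xyz":[0.0177,-0.0202,0.0018],"rotation":[0,0,0],"gripper":0},{"xyz":[0.0212,-0.0231,0.0018],"rotation":[0,0,0],"gripper":0},{"xyz":[0.0247,-0.0259,0.0018],"rotation":[0,0,0],"gripper":0},{"xyz":[0.0247,-0.0259,0.0018],"rotation":[0,0,0],"gripper":0}]}}

```text
t: 3.2
tcp_pos: [445.6, -178.3, 68.7]
orientation: [0.001, 0.988, 0.156, 0.002]
wrist_force: [-0.6, 1.2, 7.1]
grip_width: 0.3
grip_force: 3.4
```

Run:
```python
from h import *
s=read_state();print(s["tcp_pos"],s["wrist_force"])
a=snapshot("top")[:,:,::-1];t=a[160:300,350:500];b=snapshot("wrist")[:,:,::-1]
cv2.imwrite("pics/c2.png",np.hstack([cv2.resize(t,None,fx=3,fy=3,interpolation=cv2.INTER_CUBIC),cv2.resize(b,None,fx=.5,fy=.5)[:, :].copy() if 0 else cv2.copyMakeBorder(cv2.resize(b,(340,255)),0,165,0,0,0)]))
c=np.array([526.2,-238.6]);v=s["tcp_pos"][:2]-c
a0=np.arctan2(v[1],v[0]);print(np.hypot(*v),np.degrees(a0),w2px("wrist",[[526.2,-238.6,50]]))
for d in range(109,175,5):print(d)if 0 else None
```

```text
[ 445.6157471  -178.32439721   68.70335354] [-0.61918432  1.1632045   7.1392953 ]
100.63284805379394 143.2041580564213 [[513.69331226 170.70369273]]
```

View pics/c2.png

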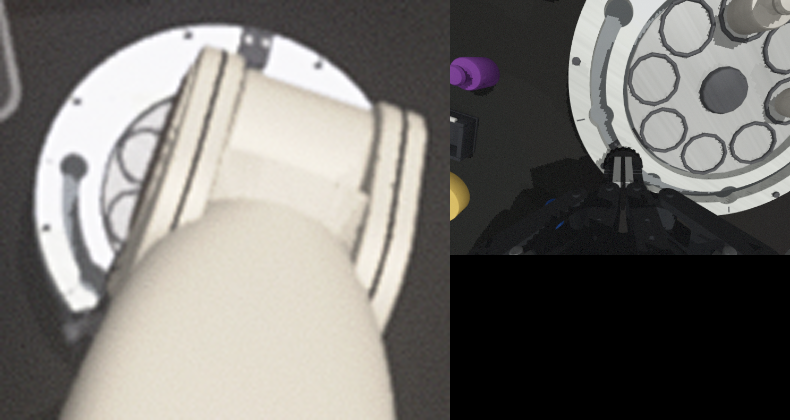

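The wrist view shows the cap under the fingertips and the table turned clockwise with it. I'll continue to just short of the hole and measure the table angle from the pockets.

Run:
```python
from h import *
s=read_state();c=np.array([526.2,-238.6]);z=s["tcp_pos"][2]
for a in np.radians([141,138.5,136,133.5,131,128.5,126,124,122.5,121,119.1]):
    print(round(np.degrees(a),1),tool([*(c+101.5*np.array([np.cos(a),np.sin(a)])),z]))
```

```text
141.0 [ 2.8 -3.   0. ]
138.5 [ 6.5 -5.3  0. ]
136.0 [10.4 -7.5  0. ]
133.5 [14.4 -9.5  0. ]
131.0 [ 18.4 -11.3   0.1]
128.5 [ 22.5 -12.9   0.1]
126.0 [ 26.7 -14.4   0.1]
124.0 [ 30.1 -15.4   0.1]
122.5 [ 32.6 -16.1   0.1]
121.0 [ 35.2 -16.8   0.1]
119.1 [ 38.5 -17.5   0.1]
```

Call:
{"fn": "move_arm", "kwargs": {"moves": [{"xyz":[0.0028,-0.003,0],"rotation":[0,0,0],"gripper":0},{"xyz":[0.0065,-0.0053,0],"rotation":[0,0,0],"gripper":0},{"xyz":[0.0104,-0.0075,0],"rotation":[0,0,0],"gripper":0},{"xyz":[0.0144,-0.0095,0],"rotation":[0,0,0],"gripper":0},{"xyz":[0.0184,-0.0113,0],"rotation":[0,0,0],"gripper":0},{"xyz":[0.0225,-0.0129,0],"rotation":[0,0,0],"gripper":0},{"xyz":[0.0267,-0.0144,0],"rotation":[0,0,0],"gripper":0},{"xyz":[0.0301,-0.0154,0],"rotation":[0,0,0],"gripper":0},{"xyz":[0.0326,-0.0161,0],"rotation":[0,0,0],"gripper":0},{"xyz":[0.0352,-0.0168,0],"rotation":[0,0,0],"gripper":0},{"xyz":[0.0352,-0.0168,0],"rotation":[0,0,0],"gripper":0}]}}

```text
t: 4.4
tcp_pos: [474.3, -151.8, 68.9]
orientation: [0.001, 0.988, 0.156, 0.003]
wrist_force: [-0.6, 1.0, 6.8]
grip_width: -0.1
grip_force: 3.4
```

Run:
```python
from h import *
s=read_state();print(s["tcp_pos"],s["wrist_force"])
b=snapshot("wrist")[:,:,::-1]
cv2.imwrite("pics/w3.png",b)
c=np.array([526.2,-238.6]);v=s["tcp_pos"][:2]-c
a0=np.arctan2(v[1],v[0]);print(np.hypot(*v),np.degrees(a0),w2px("wrist",[[526.2,-238.6,50]]))
```

```text
[ 474.27051046 -151.77700074   68.87369254] [-0.57399429  1.02661322  6.83382975]
101.16770771789275 120.88396157223953 [[536.03369733 246.8553889 ]]
```

View pics/w3.png

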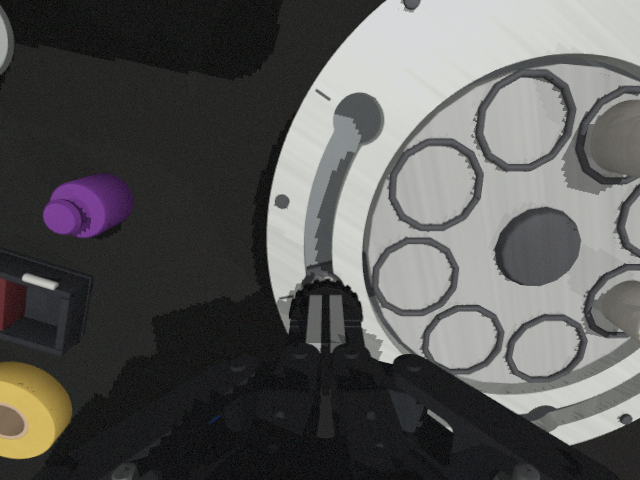

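Run:
```python
from h import *
W=px2w("wrist",[(525,119),(435,184),(415,276),(463,340),(546,348),(538.5,246.5)],[52]*5+[50])[:,:2]
print(W[5])
from scipy.optimize import least_squares
c=least_squares(lambda p:np.hypot(*(W[:5]-p).T)-58,[525,-238]).x;v=W[:5]-c
print(c,np.hypot(*v.T),np.degrees(np.arctan2(v[:,1],v[:,0]))%45)
cr=np.array([(316,163),(182,244),(197,328),(268,378),(355,366),(403,296)],float)/4+[350,160]
v=px2w("top",cr,[52]*6)[:,:2]-[526.2,-238.6];print(np.degrees(np.arctan2(v[:,1],v[:,0]))%45)
for d in (1.0,1.5,2,3):
    s=read_state();k=s["tcp_pos"][:2]-[526.2,-238.6];r=Rn.from_euler('z',-d,degrees=True).apply([*k,0])[:2];print(d,tool([*(r+[526.2,-238.6]),s["tcp_pos"][2]]))
```

```text
[ 526.7 -239.6]
[ 527.32583939 -237.72646533] [57.87653904 58.01321563 57.83870902 58.21903767 57.73033049] [33.47894552 33.39094214 33.14732149 33.38000424 32.80063837]
[29.24396623 29.51841694 29.79392539 29.16335041 29.19748605 29.24636549]
1.0 [ 1.7 -0.4  0. ]
1.5 [ 2.6 -0.6  0. ]
2 [ 3.5 -0.7  0. ]
3 [ 5.2 -1.1  0. ]
```

The pockets say about 3.9° remain, while the TCP says 1.8°. I'll advance about 3°, then lift slowly and check whether the plunger follows.

Call:
{"fn": "move_arm", "kwargs": {"moves": [{"xyz":[0.0017,-0.0004,0],"rotation":[0,0,0],"gripper":0},{"xyz":[0.0035,-0.0007,0],"rotation":[0,0,0],"gripper":0},{"xyz":[0.0052,-0.0011,0],"rotation":[0,0,0],"gripper":0},{"xyz":[0.0052,-0.0011,0],"rotation":[0,0,0],"gripper":0},{"xyz":[0.0052,-0.0011,-0.002],"rotation":[0,0,0],"gripper":0},{"xyz":[0.0052,-0.0011,-0.0035],"rotation":[0,0,0],"gripper":0},{"xyz":[0.0052,-0.0011,-0.0045],"rotation":[0,0,0],"gripper":0},{"xyz":[0.0052,-0.0011,-0.0045],"rotation":[0,0,0],"gripper":0},{"xyz":[0.0052,-0.0011,-0.0045],"rotation":[0,0,0],"gripper":0}]}}

```text
t: 5.35
tcp_pos: [478.6, -149.2, 73.2]
orientation: [0.001, 0.988, 0.156, 0.003]
wrist_force: [-0.7, 0.3, 5.0]
grip_width: -0.2
grip_force: 2.5
```

At z = 73 the force is still 5 N, so the plunger is following the finger up into the hole. I'll lift off and retreat so the camera can see.

Call:
{"fn": "move_arm", "kwargs": {"moves": [{"xyz":[0,0,-0.002],"rotation":[0,0,0],"gripper":0},{"xyz":[0,0,-0.005],"rotation":[0,0,0],"gripper":0},{"xyz":[0,0,-0.01],"rotation":[0,0,0],"gripper":0},{"xyz":[0,0,-0.03],"rotation":[0,0,0],"gripper":0},{"xyz":[0,0,-0.06],"rotation":[0,0,0],"gripper":0},{"xyz":[-0.03,0,-0.09],"rotation":[0,0,0],"gripper":0},{"xyz":[-0.07,0,-0.12],"rotation":[0,0,0],"gripper":0},{"xyz":[-0.11,0,-0.14],"rotation":[0,0,0],"gripper":0},{"xyz":[-0.15,0,-0.14],"rotation":[0,0,0],"gripper":0},{"xyz":[-0.15,0,-0.14],"rotation":[0,0,0],"gripper":0},{"xyz":[-0.15,0,-0.14],"rotation":[0,0,0],"gripper":0}]}}

```text
t: 6.45
tcp_pos: [332.9, -194.5, 211.2]
orientation: [-0.0, 0.988, 0.155, 0.0]
wrist_force: [0.5, -0.6, 0.2]
grip_width: 0.0
grip_force: 0.0
```

Run:
```python
from h import *
s=read_state();print(s["tcp_pos"],s["wrist_force"])
t=snapshot("top")[160:300,350:500,::-1];b=snapshot("side")[260:380,260:450,::-1]
cv2.imwrite("pics/c4.png",cv2.resize(t,None,fx=4,fy=4,interpolation=cv2.INTER_CUBIC))
cv2.imwrite("pics/c5.png",cv2.resize(b,None,fx=4,fy=4,interpolation=cv2.INTER_CUBIC))
a=np.radians(119.1);p=np.array([526.2,-238.6])+102*np.array([np.cos(a),np.sin(a)])
print((w2px("side",[[*p,77],[*p,71]])-[260,260])*4,(w2px("top",[[*p,77],[*p,71]])-[350,160])*4)
```

```text
[ 332.89681852 -194.47949647  211.15049556] [ 0.48596828 -0.62178767  0.22487575]
[[218.7119408   25.65041459]
 [218.36679601  37.54733944]] [[127.4577844  362.69725172]
 [126.33087067 364.62218222]]
```

View pics/c4.png

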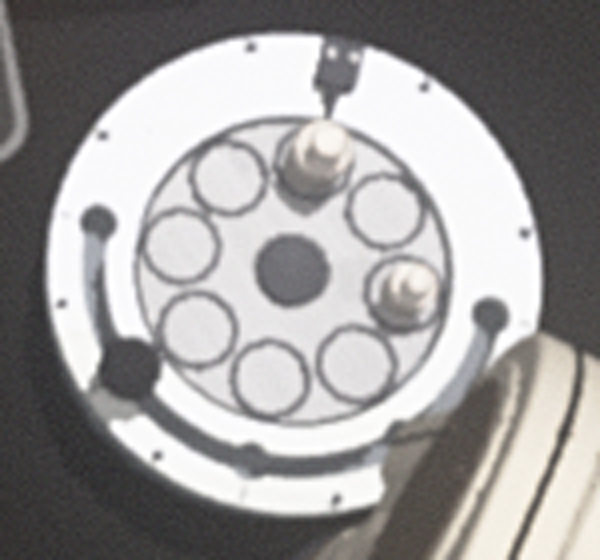

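View pics/c5.png

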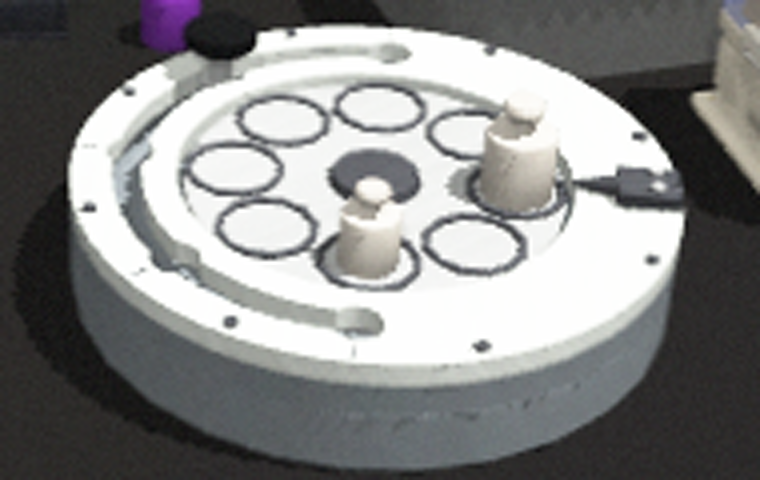

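The pictures show the larger weight at the pointer. The cap top centre is near (222,25) in the side crop, as predicted for 77 mm (up), and in the top crop it is over the target hole at (130,367). Both weights are upright.

```bash
python3 -c "
from plant import *
print(sign_off())"
```

```text
the job is handed in; nothing more can be done
None
```

The job is handed in, verdict not shown: the table turned one hole clockwise, the last pictures show the plunger up in that hole with the larger weight at the pointer and both weights upright, and the robot is clear.

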